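# Wedge the sagging cabinet door

## Task

Swing the small white cabinet door shut against its stop rail. Then slide the tapered wooden wedge, thin end first, in under the door's free end, in line with the door, and tap it home by feel until it jams the door firmly between wedge and bench, without forcing it. Let go, leave the wedge flat on the bench and do not disturb the other things on the bench.

Things in the scene. Friction and masses are not known exactly. Their poses are not given: they have to be found in the camera images.
- stand: Fixed wooden stand: post 230 mm tall on an 18 mm foot, carrying a white door on a vertical hinge pin. Origin: on the bench under the pin. +y runs along the shut door from hinge to free end, +x square to it. Foot: y -130 to +20 mm, x within 65 mm. Stop rail: on the door's +x side, y up to 135 mm, 130 to 170 mm up, so the door swings only towards -x.
- door_end (a point): Point on the bench below the free end of the door when shut, 240 mm from the pin; axes as the stand. The wedge goes in here, moving along -y. The worn hinge sags by an unknown amount: the door's lower edge is 8 to 18 mm above the bench, new each time and not measured. The door gives upward only about 1 mm per 20 N, so pressure rises quickly once the wedge touches.
- door (a joint): Door angle, rad: 0 shut against the rail, along the stand's +y; positive swung towards its -x side. Hinge friction under 0.1 N m; it stays where put. White slab 18 mm thick, centred on the pin, with framing 4 mm proud on the -x side; 8 to 240 mm from the pin, 200 mm tall. A brass knob stands 30 mm out on the -x side, 215 mm from the pin, 80 to 90 mm up.
- wedge_grip (a point): Centre of the upright grip block (30 x 30 mm, 50 mm tall, this point 25 mm up) at the thick end of the loose wooden wedge, about 0.12 kg. +x points to the thin end. Well jammed, it stands a steady push of 12 to 16 N on the block along the door; more than 25 N bruises the door. Friction is about 0.6, so it does not slip back. Let go while held above the bench, it drops and slackens.
- wedge_tip (a point): Thin end of the wedge, on its centre line, 2.5 mm above its underside, 155 mm from the grip block's centre. The tapered blade is 30 mm wide and 140 mm long; its flat underside is level with the block's, its top falls evenly from 29 mm high at the block to 5 mm at the thin end.
- offcut: Straight (untapered) loose wooden offcut, 170 x 30 x 29 mm, lying flat; bystander. Origin: centre of its underside, long axis x.
- glue: Loose white glue bottle, 60 mm across, 170 mm tall; bystander. Origin: centre of its underside.
- tape: Loose tape measure, 75 x 40 x 65 mm; bystander. Origin: centre of its underside.
- hammer: Loose hammer lying at the right; bystander.
- driver: Loose screwdriver lying at the left; bystander.
- mug: Loose blue mug, 80 mm across, 95 mm tall; bystander. Origin: centre of its underside.
Mind the look-alikes: they are no part of the job. What is shaped like the part that bears wedge_grip but black or blue is not meant.

How it is judged (in metres and radians):
On the way, in this order (a step that is already met when the one before it is completed fails the run):
1. the door is shut against its stop rail before the wedge is under it (value of joint door below 0.04 rad and y of wedge_tip in the frame of stand above 0.24 m), for 0.2 s.
2. the wedge's thin end is under the free end of the shut door, in line with it (value of joint door below 0.04 rad and y of wedge_tip in the frame of stand below 0.225 m and x of wedge_tip in the frame of stand between -0.02 and 0.02 m and y of wedge_grip in the frame of stand above 0.25 m and x of wedge_grip in the frame of stand between -0.03 and 0.03 m), for 0.1 s.
At the end, for the whole second after the job is handed in: Door shut within 0.04 rad; wedge flat (tilt under 0.06 rad) at rest, thin end at least 15 mm under the door's free end, tip within 20 mm and grip block within 30 mm of the door's line, thick end towards the robot's left; left jammed: wedge and door press on each other with 6 to 18 N (all of step 2 and height (world z) of wedge_grip below 0.029 m and angle between wedge_grip's own z axis and vertical below 0.06 rad and contact force between wedge and hung_door between 6 and 18 N and linear speed of wedge below 0.005 m/s); the robot touches nothing.
It fails at once if the wedge is forced against the door with more than 25 N (contact force between wedge and hung_door above 25 N).
It fails at once if a bystander is moved by more than 30 mm (distance of any of offcut, glue, tape, hammer, driver, mug from where it was at the start of the episode above 0.03 m).
It also fails if it takes over 72 s, if anything falls off the work surface, if the arm or the gripper's body presses on something with over 40 N, if the wrist force passes 120 N, or if a joint passes its speed limit or range.

## Robot

A 6-joint arm with a two-finger parallel gripper is mounted at the origin on the work surface. World frame = base frame: x ahead of the robot, y to its left, z up, the work surface at z = 0. Lengths are in m, angles in degrees, forces in N, time in s.
With the tool pointing down it reaches from about 0.35 to 0.875 m from the base axis. Payload 15.5 kg.
Tool frame: the origin (TCP) lies at the very end of the fingers, on their centre line; the grasp point (between the pads) lies 19 mm behind it; z points along the fingers, y is the line along which they close (so a half turn about z gives the same grasp; the last joint's range is limited). The gripper opens to 85 mm and grips with 20 to 120 N. Pads are 22 mm wide; open, the fingers measure 114 mm over their backs; the gripper's body (76 mm by 85 mm) begins 54 mm behind the grasp point. The pads swing forward as they close: fully open they stand 13 mm farther back than shut.
Start: joints at [71.247, 28.281, 77.091, -0, 74.628, -5.472], TCP at [0.144, 0.608, 0.195] pointing down, gripper open.
Joint ranges: [-166.48, 166.48], [-47.26, 123.95], [12.59, 153.08], [-70.14, 250.14], [6.76, 159.57], [-176.63, 176.63]. Speed limits (degrees/s): [108.29, 108.29, 147.25, 172.46, 172.46, 172.46].

## Interface

Orientations are given as [roll, pitch, yaw] about the fixed x, y, z axes, in that order (R = Rz(yaw) Ry(pitch) Rx(roll)).
In Python, from bench import * gives the robot as it stands.
- The arm moves only by the shell command python3 -m inch 'ROWS' [FORCE]. ROWS is a JSON object of lists of equal length, an entry for each row: "xyz": the shift along the world's x, y, z in cm, a list of three; "angular": the turn, a rotation vector about the world's x, y, z in degrees, a list of three; "jaw": the finger opening in cm, from 0 to 8.54. In form: {"xyz": [[dx, dy, dz], ...], "angular": [[ax, ay, az], ...], "jaw": [jaw, ...]}. A call has 1 to 20 rows; each row is the pose to reach, as a shift and turn from the pose commanded when the call began; what a row does not reach only later rows make up. A row lasts 1/12 s, in which the tool goes at most 41.7 mm and 7.16 degrees, less where a joint would pass 70% of its speed; a pose out of reach is approached as far as the arm can. A call with a gripper value outside its range is refused whole. The fingers move at their own pace and stop on an object; FORCE is the grip in N (left out, the last holds). Time passes only in rows, so rows that repeat a pose let the fingers close. It gives the time, the measured TCP pose, the force, the opening and the grip force at its end, in the units of the state.
- sense(): the state, without advancing time (a new reading comes with each control period).
- capture(name): name is "scene" or "top" or "wrist"; returns (picture, depth): 420x560x3 uint8, blue, green, red; 420x560 float32, m along the optical axis (not along the pixel's ray), 0 where there is no reading.
- camera_model(name): a dict with "K" (3x3 intrinsics, pixels), "position" and "orientation" of the camera in the world. Camera axes: x right, y up, looking along -z (the intrinsics and any distortion apply to the point x, -y, -z); pixel columns grow to the right and rows downward; lengths in m; the calibration is good to about 2 mm. A picture is of the moment at which its call begins: read the wrist's pose just before it. camera_model takes no time and is no camera call; for the wrist camera it gives the pose at the moment of the call.
- close_job(): hands the job in; it is judged then, once.
The state is a dict: "clock": time; "qpos": joint angles; "qd": joint speeds; "effort": joint torques, N m; "tcp_pos": TCP position; "ee_rot": TCP orientation; "wrist_force": force on the tool from outside, world axes, zero at the start; "moment": the same for the moment, N m; "finger_gap": finger opening in m; "gripper_force": force on a finger pad.
Only numpy, scipy, OpenCV 4.12 (cv2) and the standard library are available. Lean on these libraries where they do the work, as an engineer would, in place of code of your own. Each camera call takes 0.05 s, during which the arm holds its last target. There are 200 camera calls.

## Working session

There is one attempt and no reset: what is moved stays moved. The work goes in short steps, Python scripts to look and compute and a shell command to move; the robot and the scene stay as the last step left them, time stands still between calls to the robot, and variables do not carry over. Pictures are saved under pics/ and viewed, at most 10 in all, crops included, and the job is handed in when it is done.

```bash
mkdir -p pics
cat > h.py <<'E'
from bench import *
import numpy as np, cv2
from scipy.spatial.transform import Rotation as R
def cam(n):
    m=camera_model(n); return m
def Rm(m):
    o=np.array(m["orientation"],float)
    if o.shape==(3,3): return o
    return R.from_euler('xyz',o,degrees=True).as_matrix()
def ray(m,u,v):
    K=np.array(m["K"]); d=np.array([(u-K[0,2])/K[0,0],-(v-K[1,2])/K[1,1],-1.])
    return np.array(m["position"]),Rm(m)@d
def onz(m,u,v,z):
    p,d=ray(m,u,v); return p+d*(z-p[2])/d[2]
def pt(m,dep,u,v):
    p,d=ray(m,u,v); return p+d*dep[int(v),int(u)]
def two(r1,r2):
    (p,d),(q,e)=r1,r2
    A=np.c_[d,-e]; s,_,_,_=np.linalg.lstsq(A,q-p,rcond=None)
    a,b=p+s[0]*d,q+s[1]*e
    return (a+b)/2,np.linalg.norm(a-b)
E
python3 - <<'E'
from h import *
for n in("scene","top"):
    m=camera_model(n); print(m)
    i,d=capture(n); cv2.imwrite(f"pics/{n}0.png",i); np.save(f"{n}0.npy",d); print((d>0).mean())
print(sense())
E
```

```text
{'K': array([[440.3934763 ,   0.        , 275.51274906],
       [  0.        , 440.3934763 , 216.76071207],
       [  0.        ,   0.        ,   1.        ]]), 'position': array([ 1.47736665, -0.5442538 ,  1.2432303 ]), 'orientation': array([42.0533988 ,  0.78560021, 55.91507736])}
0.9799872448979592
{'K': array([[410.54114811,   0.        , 271.73634758],
       [  0.        , 410.54114811, 215.48211828],
       [  0.        ,   0.        ,   1.        ]]), 'position': array([0.43406199, 0.08055079, 1.35432694]), 'orientation': array([  7.20246388,  -0.6749032 , -91.04098689])}
0.9959396258503401
{'clock': 0.1, 'qpos': array([ 7.12471941e+01,  2.83109703e+01,  7.71257271e+01,  2.54700341e-04,
        7.46271847e+01, -5.46999279e+00]), 'qd': array([ 0.10311156, -0.06712346, -0.2298681 ,  0.11610041, -0.10854995,
        0.10702204]), 'effort': array([ 2.02251023e-03, -8.83589458e+01, -3.84556139e+01, -5.88955027e-05,
        5.15680396e-03,  3.71486999e-05]), 'tcp_pos': array([0.14345378, 0.60792737, 0.19485105]), 'ee_rot': array([-1.79936432e+02, -6.33391852e-03,  1.66717116e+02]), 'wrist_force': array([ 0.88551356, -0.73750066,  0.77734856]), 'moment': array([-0.01101374,  0.01046238,  0.08109303]), 'gripper_force': 0.0, 'finger_gap': 0.08586646624551987}
```

View pics/scene0.png

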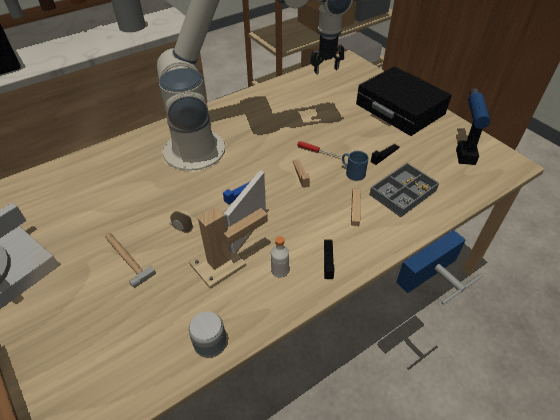

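View pics/top0.png

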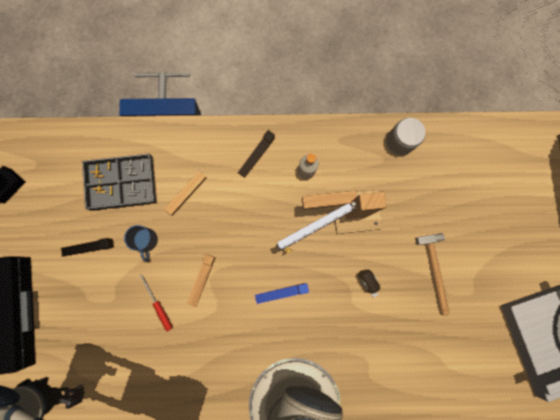

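The scene shows the stand at (220,240) with the door ajar. There are two plain wooden pieces, at scene (301,172) and (356,206), which are top (201,280) and (185,194). The black pieces at top (257,153) and (87,247) and the blue one at (282,293) are look-alikes. A close crop of the two plain ones and of the stand comes next.

Run:
```python
from h import *
a=cv2.imread("pics/scene0.png");b=cv2.imread("pics/top0.png")
f=lambda i,x,y,w,h:cv2.resize(i[y:y+h,x:x+w],(400,300),interpolation=cv2.INTER_CUBIC)
cv2.imwrite("pics/crop1.png",np.vstack([np.hstack([f(a,280,140,100,75),f(b,150,160,100,75*1)]),np.hstack([f(b,150,235,100,75),f(b,265,175,140,105)])]))
m=camera_model("top");d=np.load("top0.npy")
P=lambda u,v:print((u,v),np.round(pt(m,d,u,v),3))
for q in[(208,261),(207,265),(201,282),(193,300),(203,178),(185,194),(169,210),(282,246),(300,237),(352,206),(318,200),(340,199),(372,200),(308,160),(140,238),(370,280),(287,250),(355,225)]:P(*q)
```

```text
(208, 261) [0.457 0.265 0.054]
(207, 265) [0.445 0.272 0.027]
(201, 282) [0.391 0.292 0.02 ]
(193, 300) [0.334 0.319 0.009]
(203, 178) [0.729 0.285 0.03 ]
(185, 194) [0.676 0.343 0.034]
(169, 210) [0.625 0.395 0.029]
(282, 246) [0.492 0.038 0.213]
(300, 237) [ 0.517 -0.014  0.207]
(352, 206) [ 0.602 -0.163  0.207]
(318, 200) [ 0.627 -0.072  0.171]
(340, 199) [ 0.629 -0.137  0.168]
(372, 200) [ 0.611 -0.209  0.252]
(308, 160) [ 0.747 -0.047  0.17 ]
(140, 238) [0.537 0.495 0.005]
(370, 280) [ 0.389 -0.239  0.067]
(287, 250) [0.486 0.018 0.096]
(355, 225) [ 0.567 -0.211  0.016]
```

View pics/crop1.png

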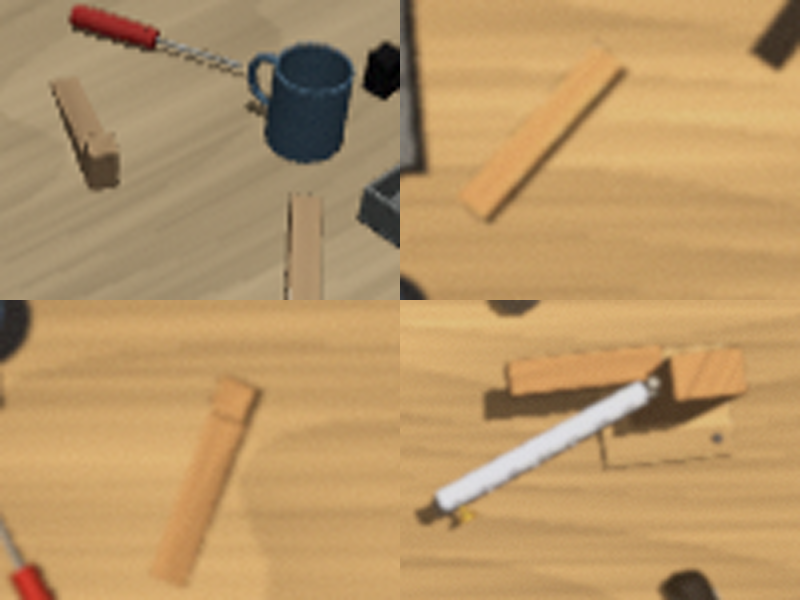

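The bottom-left crop shows the wedge: a taper with a raised block at top (208,260) and its thin end at (193,303). The piece at top (185,194) has a flat, straight top, so it is the offcut. The door hangs from its pin at about top (354,205) to its free end at (279,246). Next I fit both from two views.

```bash
cat >> h.py <<'E'
def cloud(n,d):
    m=camera_model(n);K=np.array(m["K"]);v,u=np.nonzero(d>0)
    D=np.c_[(u-K[0,2])/K[0,0],-(v-K[1,2])/K[1,1],-np.ones(len(u))]*d[v,u][:,None]
    return D@Rm(m).T+np.array(m["position"])
def box(c,x0,x1,y0,y1,z0,z1):
    return c[(c[:,0]>x0)&(c[:,0]<x1)&(c[:,1]>y0)&(c[:,1]<y1)&(c[:,2]>z0)&(c[:,2]<z1)]
def rect(c):
    (cx,cy),(w,h),a=cv2.minAreaRect(c[:,:2].astype(np.float32))
    if w<h: w,h,a=h,w,a+90
    a=(a+90)%180-90
    return np.round([cx,cy,np.median(c[:,2]),w,h,a,len(c)],4)
E
python3 - <<'E'
from h import *
for n in("top","scene"):
    c=cloud(n,np.load(f"{n}0.npy")); print(n,"bench z",np.median(box(c,.3,.8,-.1,.6,-.03,.015)[:,2]))
    for k,b in dict(door=(.4,.66,-.19,.1,.19,.225),rail=(.58,.68,-.17,.03,.16,.18),post=(.55,.68,-.3,-.1,.235,.27),block=(.4,.5,.2,.33,.040,.06),wedge=(.25,.5,.2,.4,.008,.06),offcut=(.55,.78,.25,.45,.018,.05),foot=(.5,.7,-.35,-.1,.01,.028),glue=(.65,.85,-.1,.05,.1,.2),tape=(.3,.45,-.3,-.18,.05,.09)).items():
        q=box(c,*b)
        if len(q)>5:print(k,rect(q))
E
```

```text
top bench z 0.0009239584552505065
door [ 5.46600e-01 -7.19000e-02  2.13800e-01  2.60600e-01  4.45000e-02
 -6.09784e+01  7.10000e+02]
rail [ 6.14600e-01 -9.96000e-02  1.70700e-01  1.43900e-01  6.47000e-02
 -8.50996e+01  6.15000e+02]
post [ 6.10900e-01 -2.10900e-01  2.48200e-01  7.05000e-02  4.54000e-02
 -8.47479e+01  4.38000e+02]
block [4.62300e-01 2.68100e-01 5.03000e-02 3.00000e-02 2.95000e-02 6.85581e+01
 9.40000e+01]
wedge [3.6710e-01 3.2000e-01 2.0500e-02 2.0990e-01 1.8830e-01 8.2249e+00
 5.4200e+02]
offcut [ 6.83000e-01  4.04700e-01  2.95000e-02  2.48200e-01  1.19800e-01
 -4.20488e+01  5.75000e+02]
foot [ 6.11500e-01 -2.19900e-01  1.84000e-02  1.73600e-01  1.68200e-01
  7.67604e+01  7.45000e+02]
glue [ 7.50400e-01 -5.37000e-02  1.21800e-01  5.73000e-02  5.05000e-02
  7.13546e+01  2.85000e+02]
tape [ 3.85900e-01 -2.41800e-01  6.33000e-02  7.43000e-02  4.35000e-02
  2.71617e+01  2.99000e+02]
scene bench z 0.00024600807118424495
door [ 5.55900e-01 -7.38000e-02  2.11600e-01  2.75700e-01  2.72000e-02
 -6.11651e+01  5.37000e+02]
rail [ 6.14000e-01 -1.00200e-01  1.69400e-01  1.42300e-01  6.69000e-02
 -8.62033e+01  4.80000e+02]
post [ 6.1010e-01 -2.1390e-01  2.4700e-01  7.2100e-02  5.0700e-02 -8.5239e+01
  3.1700e+02]
block [ 4.63300e-01  2.64400e-01  5.00000e-02  3.55000e-02  3.01000e-02
 -2.30948e+01  5.10000e+01]
wedge [3.6470e-01 3.1540e-01 2.0200e-02 2.2830e-01 1.8020e-01 3.8986e+00
 2.6000e+02]
offcut [6.535e-01 3.631e-01 2.920e-02 2.058e-01 1.734e-01 3.700e-02 3.780e+02]
foot [ 6.0870e-01 -1.9850e-01  1.7900e-02  1.9850e-01  1.3440e-01 -8.5556e+01
  9.4700e+02]
glue [ 7.58500e-01 -6.12000e-02  1.22200e-01  5.53000e-02  4.73000e-02
  5.43176e+01  2.92000e+02]
tape [ 3.84900e-01 -2.43600e-01  6.19000e-02  7.49000e-02  4.46000e-02
  3.07273e+01  1.82000e+02]
```

```bash
python3 -m inch '{"xyz":[[4,-9,0],[8,-18,0],[12,-27,0],[16,-36,0],[20,-45,0],[23,-52,0],[26,-59,0],[26,-59,0],[26,-59,0],[26,-59,0],[26,-59,0],[26,-59,0],[26,-59,0],[26,-59,0],[26,-59,0],[26,-59,0],[26,-59,0],[26,-59,0],[26,-59,-2.5],[26,-59,-2.5]],"angular":[[0,0,0],[0,0,0],[0,0,0],[0,0,0],[0,0,0],[0,0,0],[0,0,0],[0,0,0],[0,0,0],[0,0,0],[0,0,0],[0,0,0],[0,0,0],[0,0,0],[0,0,0],[0,0,0],[0,0,0],[0,0,0],[0,0,0],[0,0,0]],"jaw":[0,0,0,0,0,0,0,0,0,0,0,0,0,0,0,0,0,0,0,0]}' 40
python3 - <<'E'
from h import *
import cv2
def line(c):
    vx,vy,x,y=cv2.fitLine(c[:,:2].astype(np.float32),cv2.DIST_HUBER,0,.01,.001).ravel()
    return np.array([x,y]),np.array([vx,vy])*np.sign(vy)
for n in("top","scene"):
    c0=cloud(n,np.load(f"{n}0.npy"));im=cv2.imread(f"pics/{n}0.png");d=np.load(f"{n}0.npy")
    hs=cv2.cvtColor(im,cv2.COLOR_BGR2HSV)[d>0]
    w=hs[:,1]<60
    q=box(c0[w],.4,.66,-.19,.1,.2,.225); p,v=line(q); print(n,"door",p,v,np.degrees(np.arctan2(-v[0],v[1])),len(q),"z",np.percentile(q[:,2],[20,50,80]))
    t=(q[:,:2]-p)@v; print(" ends",p+v*np.percentile(t,1),p+v*np.percentile(t,99))
    q=box(c0[hs[:,1]>70],.6,.68,-.13,.03,.16,.18); a=np.radians(5)
    rp,rv=line(q); print(" rail",rp,rv,np.degrees(np.arctan2(-rv[0],rv[1])),len(q))
    nn=np.array([rv[1],-rv[0]]);s=(q[:,:2]-rp)@nn;t=(q[:,:2]-rp)@rv
    print(" rail width",np.percentile(s,[2,98]),"len",rp+rv*np.percentile(t,1),rp+rv*np.percentile(t,99))
    q=box(c0[hs[:,1]>70],.25,.5,.22,.36,.009,.06); p,v=line(q);t=(q[:,:2]-p)@v
    print(" wedge",p,v,np.degrees(np.arctan2(v[1],v[0])),p+v*t.min(),p+v*t.max(),rect(q))
E
```

```text
clock: 1.77
tcp_pos: [0.4015, 0.0192, 0.1681]
ee_rot: [-180.0, -0.2, 166.8]
wrist_force: [-1.0, 1.1, -0.8]
finger_gap: -0.0001
gripper_force: 0.0
top door [ 0.5484046  -0.05621754] [-0.46495447  0.8853346 ] 27.707273 651 z [0.2117762  0.21393063 0.21611613]
 ends [ 0.60412113 -0.16230921] [0.49486855 0.04572211]
 rail [ 0.6263374  -0.07748996] [-0.09465114  0.9955105 ] 5.4312406 443
 rail width [-0.01726969  0.01761738] len [ 0.63112925 -0.12788898] [ 0.62155345 -0.02717384]
 wedge [0.40726638 0.2899565 ] [-0.9232716   0.38414782] 157.40915 [0.47593021 0.26138739] [0.31198091 0.32960216] [3.7340e-01 2.9820e-01 2.1100e-02 2.0870e-01 1.0990e-01 3.9694e+00
 4.7600e+02]
scene door [ 0.55661964 -0.0656343 ] [-0.46881595  0.8832959 ] 27.957464 415 z [0.20886871 0.21261457 0.21490302]
 ends [ 0.61055284 -0.1672498 ] [0.49736727 0.04600308]
 rail [ 0.628004   -0.08097581] [-0.08921116  0.99601275] 5.1182265 293
 rail width [-0.0209209   0.01616804] len [ 0.63233724 -0.12935477] [ 0.62331749 -0.02865231]
 wedge [0.43020132 0.27431557] [-0.92797077  0.37265304] 158.12067 [0.47878004 0.2548074 ] [0.26552383 0.34044649] [3.6640e-01 2.8550e-01 2.1200e-02 2.2850e-01 9.7500e-02 4.4596e+00
 2.1300e+02]
```

Stand: yaw is about 5.2° and the pin is at (0.608,-0.166). The fitted door end is 240 mm from it, which checks. The wedge block is at (0.463,0.267) with its top at 50 mm, which also checks. Now I push the door shut near z = 0.168, above the knob.

```bash
python3 -m inch '{"xyz":[[3,0,0],[6,0,0],[7,0,0],[8,0,0],[9,0,0],[10,0,0],[11,0,0],[12,0,0],[13,0,0],[14,0,0],[14.7,0,0],[15.1,0,0],[15.5,0,0],[15.7,0,0]],"angular":[[0,0,0],[0,0,0],[0,0,0],[0,0,0],[0,0,0],[0,0,0],[0,0,0],[0,0,0],[0,0,0],[0,0,0],[0,0,0],[0,0,0],[0,0,0],[0,0,0]],"jaw":[0,0,0,0,0,0,0,0,0,0,0,0,0,0]}'
```

```text
clock: 2.93
tcp_pos: [0.5609, 0.0182, 0.1703]
ee_rot: [-180.0, -0.0, 166.7]
wrist_force: [-0.0, 0.4, -0.5]
finger_gap: -0.0
gripper_force: 0.2
```

```bash
python3 -m inch '{"xyz":[[0.2,0,0],[0.4,0,0],[0.6,0,0],[0.6,0,0]],"angular":[[0,0,0],[0,0,0],[0,0,0],[0,0,0]],"jaw":[0,0,0,0]}'
```

```text
clock: 3.27
tcp_pos: [0.5668, 0.0183, 0.1704]
ee_rot: [180.0, 0.0, 166.7]
wrist_force: [-0.3, 0.1, -0.1]
finger_gap: 0.0
gripper_force: 0.0
```

```bash
python3 -m inch '{"xyz":[[0.1,0,0],[0.2,0,0],[0.3,0,0],[0.3,0,0]],"angular":[[0,0,0],[0,0,0],[0,0,0],[0,0,0]],"jaw":[0,0,0,0]}'
python3 - <<'E'
from h import *
d=capture("top")[1]; i,d2=capture("top"); d=d2
hs=cv2.cvtColor(i,cv2.COLOR_BGR2HSV)[d>0]; c=cloud("top",d)
q=box(c[hs[:,1]<60],.54,.66,-.17,.1,.2,.222); q=q[np.hypot(q[:,0]-.57,q[:,1]-.018)>.06]
x=cv2.fitLine(q[:,:2].astype(np.float32),cv2.DIST_HUBER,0,.01,.001).ravel(); print(x,np.degrees(np.arctan2(-x[0],x[1])),len(q))
cv2.imwrite("pics/door1.png",cv2.resize(i[150:300,220:420],(800,600)))
E
```

```text
clock: 3.6
tcp_pos: [0.569, 0.0184, 0.1702]
ee_rot: [-180.0, -0.1, 166.7]
wrist_force: [-4.4, 0.8, 1.8]
finger_gap: 0.0002
gripper_force: 2.2
[ 0.22615643 -0.974091    0.6015584  -0.13952716] -166.92911 99
```

View pics/door1.png

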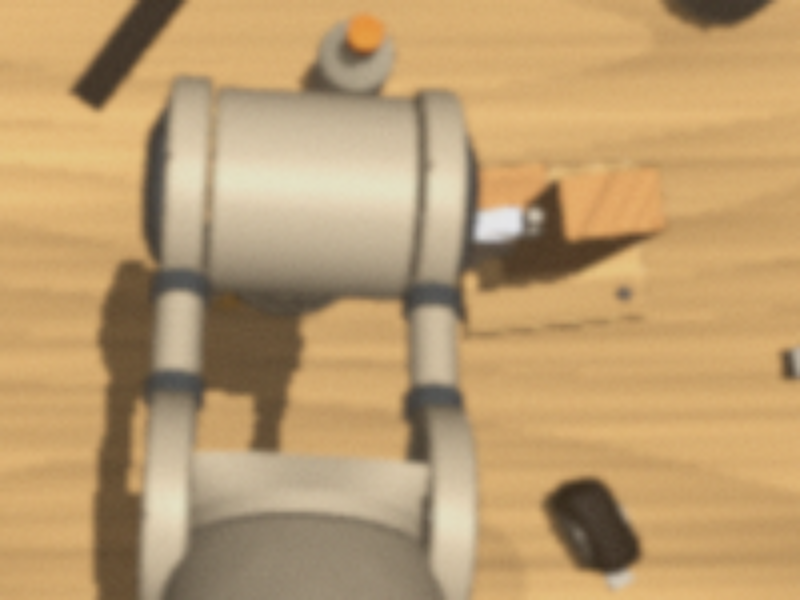

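```bash
python3 -m inch '{"xyz":[[0.1,0,0],[0.15,0,0],[0.15,0,0],[0.15,0,0],[-3,0,0],[-7,0,0],[-11,0,0],[-15,0,0],[-16,2,0],[-16,6,0],[-16,10,0],[-16,14,0],[-16,16,0],[-16,16,0]],"angular":[[0,0,0],[0,0,0],[0,0,0],[0,0,0],[0,0,0],[0,0,0],[0,0,0],[0,0,0],[0,0,-3],[0,0,-6],[0,0,-9],[0,0,-9],[0,0,-9],[0,0,-9]],"jaw":[0,0,0,0,0,0,0,0,3,6,8.5,8.5,8.5,8.5]}'
python3 - <<'E'
from h import *
s=sense(); print(s["qpos"],s["tcp_pos"],s["ee_rot"])
m=camera_model("wrist");print(m)
w,dw=capture("wrist"); i,d=capture("top")
hs=cv2.cvtColor(i,cv2.COLOR_BGR2HSV)[d>0]; c=cloud("top",d)
q=box(c[hs[:,1]<60],.54,.66,-.17,.1,.2,.222)
x=cv2.fitLine(q[:,:2].astype(np.float32),cv2.DIST_HUBER,0,.01,.001).ravel(); t=(q[:,:2]-x[2:])@x[:2]; print("door",x,np.degrees(np.arctan(-x[0]/x[1])),len(q),rect(q),x[2:]+x[:2]*t.min(),x[2:]+x[:2]*t.max())
q=box(c[hs[:,1]>70],.61,.68,-.13,.03,.16,.18);x=cv2.fitLine(q[:,:2].astype(np.float32),cv2.DIST_HUBER,0,.01,.001).ravel();print("rail",x,np.degrees(np.arctan(-x[0]/x[1])))
cv2.imwrite("pics/wrist1.png",w); np.save("wrist1.npy",dw)
E
```

```text
clock: 4.87
tcp_pos: [0.4102, 0.1819, 0.1707]
ee_rot: [179.9, 0.1, 157.9]
wrist_force: [0.3, -1.0, 1.1]
finger_gap: 0.0724
gripper_force: 0.0
[ 1.62483142e+01  1.59364631e+01  1.02875191e+02  4.33419305e-02
  6.10556677e+01 -5.16731356e+01] [0.41021078 0.18188797 0.1707045 ] [1.79887932e+02 8.05277378e-02 1.57900439e+02]
{'K': array([[293.27589872,   0.        , 281.29057819],
       [  0.        , 293.27589872, 208.34115041],
       [  0.        ,   0.        ,   1.        ]]), 'position': array([0.3316385 , 0.21373806, 0.34917133]), 'orientation': array([-19.13017313,  -0.08306797,  67.97006852])}
door [ 0.13474347 -0.9908805   0.5880182  -0.04298634] 7.7437863 676 [ 5.89100e-01 -4.68000e-02  2.13700e-01  2.42300e-01  2.21000e-02
 -8.23967e+01  6.76000e+02] [0.57221272 0.07324429] [ 0.60486886 -0.16690339]
rail [ 0.07636492 -0.9970799   0.62868345 -0.07789325] 4.379651
```

View pics/wrist1.png

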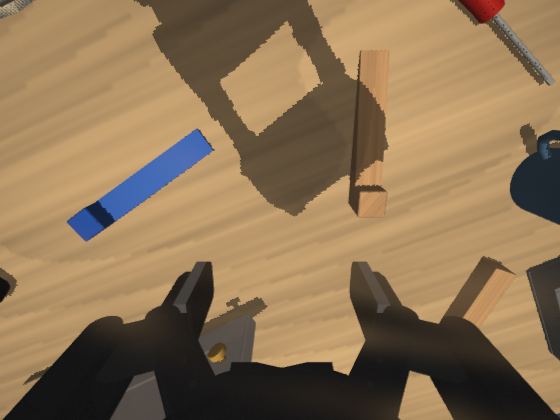

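The wrist view shows the wedge at (370,130), its block at (371,203) and the blue look-alike at (140,185). The door fit still reads about 2.5° open, so I push it again until the force shows it is firmly on the rail.

```bash
python3 -m inch '{"xyz":[[0,-4,0],[0,-8,0],[0,-12,0],[0,-15,0],[4,-15,0],[8,-15,0],[12,-15,0],[13.5,-15,0],[14.5,-15,0],[15,-15,0],[15.3,-15,0],[15.5,-15,0],[15.7,-15,0],[15.7,-15,0]],"angular":[[0,0,0],[0,0,0],[0,0,0],[0,0,0],[0,0,0],[0,0,0],[0,0,0],[0,0,0],[0,0,0],[0,0,0],[0,0,0],[0,0,0],[0,0,0],[0,0,0]],"jaw":[0,0,0,0,0,0,0,0,0,0,0,0,0,0]}' 
python3 -m inch '{"xyz":[[0.1,0,0],[0.2,0,0],[0.3,0,0],[0.3,0,0],[0.3,0,0]],"angular":[[0,0,0],[0,0,0],[0,0,0],[0,0,0],[0,0,0]],"jaw":[0,0,0,0,0]}'
```

```text
clock: 6.13
tcp_pos: [0.5662, 0.0283, 0.1706]
ee_rot: [180.0, 0.0, 157.7]
wrist_force: [-0.3, -0.4, -0.2]
finger_gap: 0.0004
gripper_force: 0.0
clock: 6.55
tcp_pos: [0.5684, 0.0285, 0.1702]
ee_rot: [-180.0, -0.1, 157.7]
wrist_force: [-6.4, 0.8, 3.0]
finger_gap: -0.0004
gripper_force: 3.3
```

```bash
python3 -m inch '{"xyz":[[0.1,0,0],[0.2,0,0],[0.3,0,0],[0.3,0,0],[0.3,0,0],[0.3,0,0]],"angular":[[0,0,0],[0,0,0],[0,0,0],[0,0,0],[0,0,0],[0,0,0]],"jaw":[0,0,0,0,0,0]}'
```

```text
clock: 7.05
tcp_pos: [0.57, 0.0287, 0.1699]
ee_rot: [-179.9, -0.3, 157.7]
wrist_force: [-14.3, 1.8, 5.5]
finger_gap: -0.0001
gripper_force: 6.9
```

```bash
python3 -m inch '{"xyz":[[-4,0,0],[-8,0,0],[-12,0,0],[-16,0,0],[-16,4,0],[-16,8,0],[-16,12,0],[-16,16,0],[-16,16,0]],"angular":[[0,0,0],[0,0,0],[0,0,0],[0,0,0],[0,0,0],[0,0,0],[0,0,0],[0,0,0],[0,0,0]],"jaw":[0,0,0,3,6,8.5,8.5,8.5,8.5]}'
python3 - <<'E'
from h import *
fl=lambda q:cv2.fitLine(q[:,:2].astype(np.float32),cv2.DIST_HUBER,0,.01,.001).ravel()
deg=lambda x:np.degrees(np.arctan(-x[0]/x[1]))
i,d=capture("top"); m=camera_model("top")
cv2.imwrite("pics/top2.png",i); np.save("top2.npy",d)
j,e=capture("scene"); cv2.imwrite("pics/scene2.png",j); np.save("scene2.npy",e)
for n,im,dd in(("top",i,d),("scene",j,e)):
    hs=cv2.cvtColor(im,cv2.COLOR_BGR2HSV)[dd>0]; c=cloud(n,dd)
    q=box(c[hs[:,1]<60],.54,.66,-.16,.08,.205,.222); y=(q[:,1]); 
    # edges per y-bin
    lo=[];hi=[]
    for a in np.arange(-.14,.06,.01):
        b=q[(y>=a)&(y<a+.01)]
        if len(b)>4: lo.append([b[:,0].min(),a+.005]);hi.append([b[:,0].max(),a+.005])
    print(n,"door",deg(fl(q)),"lo",deg(fl(np.array(lo))),"hi",deg(fl(np.array(hi))))
    X=fl(q);print(X,"x at y=-.166",X[2]+X[0]/X[1]*(-.166-X[3]),"x at .07",X[2]+X[0]/X[1]*(.07-X[3]))
    q=box(c[hs[:,1]>70],.6,.68,-.13,.03,.16,.18);y=q[:,1];lo=[];hi=[]
    for a in np.arange(-.12,-.04,.01):
        b=q[(y>=a)&(y<a+.01)]
        if len(b)>4: lo.append([b[:,0].min(),a+.005]);hi.append([b[:,0].max(),a+.005])
    lo=np.array(lo);hi=np.array(hi);print(" rail",deg(fl(lo)),deg(fl(hi)),fl(lo)[2:],fl(hi)[2:])
cv2.imwrite("pics/door2.png",np.hstack([cv2.resize(i[170:270,260:400],(400,300),interpolation=2),cv2.resize(j[160:280,180:300],(300,300),interpolation=2)]))
E
```

```text
clock: 7.8
tcp_pos: [0.4127, 0.1941, 0.1708]
ee_rot: [179.8, 0.1, 158.0]
wrist_force: [-1.1, -0.8, -0.0]
finger_gap: 0.0723
gripper_force: 0.0
top door 11.005699 lo 11.053054 hi 11.139646
[ 0.19090664 -0.9816082   0.58095926 -0.04206641] x at y=-.166 0.6050623 x at .07 0.55916417
 rail 6.0314984 4.420892 [ 0.6094549 -0.08     ] [ 0.64449453 -0.08      ]
scene door 11.321063 lo 11.187567 hi 11.269236
[ 0.19630663 -0.98054254  0.58417356 -0.04931708] x at y=-.166 0.6075337 x at .07 0.56028605
 rail 3.947751 5.1856337 [ 0.60818917 -0.08      ] [ 0.6444097 -0.08     ]
```

View pics/door2.png

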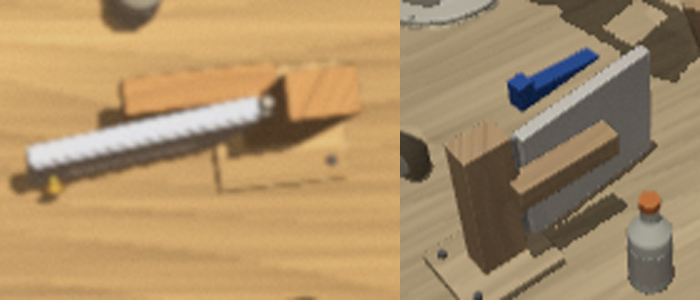

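It is now 11° open. The door is springing back off the rail because I released the firm push quickly, and the harder push gave the larger rebound. This time I'll push gently to first contact and back off slowly.

```bash
python3 -m inch '{"xyz":[[0,-4,0],[0,-8,0],[0,-12,0],[0,-16,0],[4,-16,0],[8,-16,0],[11,-16,0],[12,-16,0],[13,-16,0],[13.8,-16,0],[14.3,-16,0],[14.7,-16,0],[15,-16,0],[15.2,-16,0],[15.3,-16,0],[15.4,-16,0],[15.5,-16,0],[15.5,-16,0],[15.5,-16,0]],"angular":[[0,0,0],[0,0,0],[0,0,0],[0,0,0],[0,0,0],[0,0,0],[0,0,0],[0,0,0],[0,0,0],[0,0,0],[0,0,0],[0,0,0],[0,0,0],[0,0,0],[0,0,0],[0,0,0],[0,0,0],[0,0,0],[0,0,0]],"jaw":[0,0,0,0,0,0,0,0,0,0,0,0,0,0,0,0,0,0,0]}'
python3 -m inch '{"xyz":[[0.05,0,0],[0.05,0,0]],"angular":[[0,0,0],[0,0,0]],"jaw":[0,0]}'
```

```text
clock: 9.48
tcp_pos: [0.5673, 0.0284, 0.1703]
ee_rot: [-180.0, -0.0, 157.7]
wrist_force: [-2.5, 1.4, 0.5]
finger_gap: 0.0004
gripper_force: 0.9
clock: 9.65
tcp_pos: [0.5677, 0.0284, 0.1703]
ee_rot: [-180.0, -0.0, 157.7]
wrist_force: [-4.3, 1.9, 1.6]
finger_gap: 0.0002
gripper_force: 1.8
```

```bash
python3 -m inch '{"xyz":[[-0.02,0,0],[-0.04,0,0],[-0.06,0,0],[-0.08,0,0],[-0.1,0,0],[-0.12,0,0],[-0.14,0,0],[-0.16,0,0],[-0.18,0,0],[-0.2,0,0],[-0.25,0,0],[-0.3,0,0],[-0.5,0,0],[-1,0,0],[-3,0,0],[-7,0,0],[-11,0,0],[-15,0,0],[-15.5,2,0],[-15.5,6,0]],"angular":[[0,0,0],[0,0,0],[0,0,0],[0,0,0],[0,0,0],[0,0,0],[0,0,0],[0,0,0],[0,0,0],[0,0,0],[0,0,0],[0,0,0],[0,0,0],[0,0,0],[0,0,0],[0,0,0],[0,0,0],[0,0,0],[0,0,0],[0,0,0]],"jaw":[0,0,0,0,0,0,0,0,0,0,0,0,0,0,0,0,0,0,2,4]}'
python3 -m inch '{"xyz":[[0,4,0],[0,8,0],[0,10,0],[0,10,0]],"angular":[[0,0,0],[0,0,0],[0,0,0],[0,0,0]],"jaw":[6,8.5,8.5,8.5]}'
cat > m.py <<'E'
from h import *
fl=lambda q:cv2.fitLine(q[:,:2].astype(np.float32),cv2.DIST_HUBER,0,.01,.001).ravel()
deg=lambda x:np.degrees(np.arctan(-x[0]/x[1]))
for n in("top","scene"):
    i,d=capture(n);hs=cv2.cvtColor(i,cv2.COLOR_BGR2HSV)[d>0]; c=cloud(n,d)
    q=box(c[hs[:,1]<60],.54,.66,-.16,.08,.205,.222);X=fl(q)
    print(n,deg(X),"x at -.166",X[2]+X[0]/X[1]*(-.166-X[3]),"x at .07",X[2]+X[0]/X[1]*(.07-X[3]),"z",np.median(q[:,2]),len(q))
E
python3 m.py
```

```text
clock: 11.32
tcp_pos: [0.4102, 0.0865, 0.1706]
ee_rot: [-179.9, -0.0, 157.5]
wrist_force: [2.0, 0.1, 0.1]
finger_gap: 0.0232
gripper_force: 0.0
clock: 11.65
tcp_pos: [0.4127, 0.1916, 0.1705]
ee_rot: [179.9, 0.0, 157.9]
wrist_force: [0.2, -0.2, -0.1]
finger_gap: 0.0722
gripper_force: 0.0
top 4.952185 x at -.166 0.60463053 x at .07 0.58418167 z 0.21392621371164733 648
scene 5.032754 x at -.166 0.60670096 x at .07 0.5859177 z 0.21275687061570747 385
```

The door is shut: both views read 5.0°, in line with the stand. Now I measure the wedge with the wrist camera and compare it with the top view.

Run:
```python
from h import *
for n in("wrist","top"):
    s=sense(); m=camera_model(n); i,d=capture(n); hs=cv2.cvtColor(i,cv2.COLOR_BGR2HSV)[d>0]; c=cloud(n,d)
    b=rect(box(c,.43,.49,.235,.30,.042,.058)); print(n,"block",b)
    w=box(c[hs[:,1]>50],.30,.5,.23,.35,.011,.032);u=np.array([-.925,.38]);p=b[:2]
    w=w[(abs((w[:,:2]-p)@np.array([.38,.925]))<.02)]
    x=cv2.fitLine(w[:,:2].astype(np.float32),cv2.DIST_HUBER,0,.01,.001).ravel(); t=(w[:,:2]-p)@u
    print("axis",np.degrees(np.arctan2(x[1],x[0]))%180,"tip dist",t.max(),"centre-line offset at block",(p-x[2:])@np.array([-x[1],x[0]]),len(w))
print(s["tcp_pos"],s["ee_rot"])
```

```text
wrist block [4.60400e-01 2.66700e-01 5.00000e-02 3.03000e-02 2.99000e-02 6.84925e+01
 8.06000e+02]
axis 153.3696 tip dist 0.13196121858687995 centre-line offset at block 0.006092851694113145 3024
top block [ 0.  0. nan  0.  0.  0.  0.]
  return _methods._mean(a, axis=axis, dtype=dtype,
  ret = ret.dtype.type(ret / rcount)
Traceback (most recent call last):
cv2.error: OpenCV(4.12.0) /io/opencv/modules/imgproc/src/linefit.cpp:50: error: (-215:Assertion failed) count > 0 in function 'fitLine2D_wods'
```

```bash
python3 -m inch '{"xyz":[[2.4,3.7,0],[4.8,7.5,0],[4.8,7.5,-4],[4.8,7.5,-8],[4.8,7.5,-11],[4.8,7.5,-14],[4.8,7.5,-15.8],[4.8,7.5,-15.8],[4.8,7.5,-15.8],[4.8,7.5,-15.8],[4.8,7.5,-15.8],[4.8,7.5,-15.8],[4.8,7.5,-15.8],[4.8,7.5,-15.8],[4.8,7.5,-15.8]],"angular":[[0,0,1],[0,0,1],[0,0,1],[0,0,1],[0,0,1],[0,0,1],[0,0,1],[0,0,1],[0,0,1],[0,0,1],[0,0,1],[0,0,1],[0,0,1],[0,0,1],[0,0,1]],"jaw":[8.5,8.5,8.5,8.5,8.5,8.5,8.5,8.5,2,2,2,2,2,2,2]}' 40; python3 -c "
from h import *
s=sense();print(s)"
```

```text
clock: 13.1
tcp_pos: [0.4639, 0.2654, 0.0146]
ee_rot: [179.7, 0.2, 158.7]
wrist_force: [1.2, 11.3, 20.2]
finger_gap: 0.0203
gripper_force: 10.3
{'clock': 13.1, 'qpos': array([ 2.33267565e+01,  3.53100668e+01,  1.00496413e+02,  8.77652150e-02,
        4.37856931e+01, -4.54386828e+01]), 'qd': array([ 0.09300631,  0.08160582,  0.05079326,  0.00421938, -0.1771616 ,
       -0.02956903]), 'effort': array([-4.63879287e+00, -6.98569679e+01, -1.35722941e+01, -2.20660217e+00,
        1.91282116e+00, -1.31036554e-02]), 'tcp_pos': array([0.46385885, 0.26535976, 0.01462298]), 'ee_rot': array([179.67026952,   0.24762317, 158.70158232]), 'wrist_force': array([ 1.24410183, 11.25700923, 20.23499778]), 'moment': array([ 2.15078005, -0.38658259,  0.02260804]), 'gripper_force': 10.334743545390666, 'finger_gap': 0.02025007267441656}
```

The gap is 20 mm, not 30, and there is an upward force of 20 N, so something is off. I'll look.

Run:
```python
from h import *
w,_=capture("wrist"); s,_=capture("scene"); t,_=capture("top")
cv2.imwrite("pics/chk.png",np.hstack([w[100:400,80:480],cv2.resize(s[130:205,250:350],(400,300),interpolation=2)]))
```

```text
(no output)
```

View pics/chk.png

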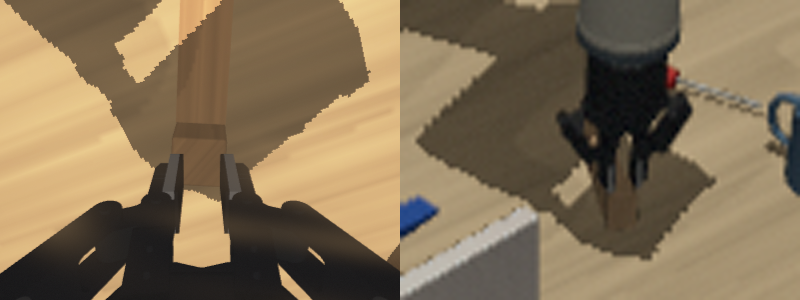

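Run:
```python
from h import *
i,d=capture("wrist"); c=cloud("wrist",d); u=np.array([np.cos(np.radians(158.5)),np.sin(np.radians(158.5))]);n=np.array([-u[1],u[0]])
q=c[(c[:,2]>.002)&(c[:,2]<.12)]
hs=cv2.cvtColor(i,cv2.COLOR_BGR2HSV)[d>0][(c[:,2]>.002)&(c[:,2]<.12)]
q=q[hs[:,1]>70]
t=(q[:,:2]-[.461,.267])@u;s=(q[:,:2]-[.461,.267])@n
for a in np.arange(-.03,.16,.01):
    k=(t>=a)&(t<a+.01)&(abs(s)<.035)
    if k.sum()>5: print(round(a,2),k.sum(),np.round(np.percentile(q[k,2],[5,50,95]),3),np.round(np.percentile(s[k],[2,98]),3))
print(sense()["wrist_force"],sense()["finger_gap"],sense()["gripper_force"])
```

```text
-0.02 436 [0.05  0.051 0.108] [-0.033  0.034]
-0.01 1045 [0.05  0.051 0.104] [-0.03   0.012]
0.0 3154 [0.05  0.083 0.11 ] [-0.034  0.023]
0.01 2282 [0.028 0.049 0.119] [-0.034  0.015]
0.02 840 [0.026 0.028 0.029] [-0.014  0.015]
0.03 869 [0.025 0.026 0.027] [-0.014  0.015]
0.04 890 [0.023 0.024 0.026] [-0.015  0.014]
0.05 923 [0.021 0.023 0.024] [-0.016  0.013]
0.06 958 [0.02  0.021 0.022] [-0.016  0.013]
0.07 982 [0.018 0.02  0.021] [-0.016  0.013]
0.08 1020 [0.016 0.018 0.019] [-0.017  0.012]
0.09 1043 [0.015 0.016 0.018] [-0.017  0.011]
0.1 1094 [0.013 0.015 0.016] [-0.018  0.011]
0.11 1135 [0.012 0.013 0.014] [-0.018  0.011]
0.12 1150 [0.01  0.011 0.013] [-0.019  0.01 ]
0.13 615 [0.009 0.01  0.011] [-0.019  0.01 ]
[ 2.20335682 10.54322571 20.65009869] 0.020480055458286496 9.871197296306491
```

The wedge is undisturbed and flat and the fingers straddle the block, so the forces come from the pads swinging forward as they close. I'll test with a small lift.

```bash
python3 -m inch '{"xyz":[[0,0,0.3],[0,0,0.6],[0,0,1],[0,0,2],[0,0,3],[0,0,3],[0,0,3]],"angular":[[0,0,0],[0,0,0],[0,0,0],[0,0,0],[0,0,0],[0,0,0],[0,0,0]],"jaw":[1,1,1,1,1,1,1]}' 40;  python3 - <<'E'
from h import *
i,d=capture("wrist"); c=cloud("wrist",d); u=np.array([np.cos(np.radians(158.5)),np.sin(np.radians(158.5))]);n=np.array([-u[1],u[0]])
hs=cv2.cvtColor(i,cv2.COLOR_BGR2HSV)[d>0]
q=c[(c[:,2]>.004)&(c[:,2]<.12)&(hs[:,1]>70)]
t=(q[:,:2]-[.461,.267])@u;s=(q[:,:2]-[.461,.267])@n
for a in np.arange(-.02,.16,.02):
    k=(t>=a)&(t<a+.01)&(abs(s)<.035)
    if k.sum()>5: print(round(a,2),k.sum(),np.round(np.percentile(q[k,2],[5,50,95]),3),np.round(np.percentile(s[k],[2,98]),3))
cv2.imwrite("pics/lift.png",i)
E
```

```text
clock: 13.88
tcp_pos: [0.4615, 0.2635, 0.0432]
ee_rot: [179.9, 0.1, 158.7]
wrist_force: [-0.3, -1.2, -1.4]
finger_gap: 0.01
gripper_force: 0.0
-0.02 145 [0.049 0.05  0.116] [-0.014  0.009]
0.0 1565 [0.049 0.089 0.111] [-0.015  0.021]
0.02 626 [0.026 0.027 0.028] [-0.015  0.014]
0.04 667 [0.022 0.023 0.025] [-0.016  0.013]
0.06 719 [0.019 0.02  0.021] [-0.017  0.012]
0.08 728 [0.015 0.017 0.018] [-0.017  0.012]
0.1 793 [0.012 0.013 0.015] [-0.018  0.011]
0.12 809 [0.008 0.01  0.011] [-0.018  0.01 ]
0.14 537 [0.005 0.007 0.008] [-0.019  0.01 ]
```

View pics/lift.png

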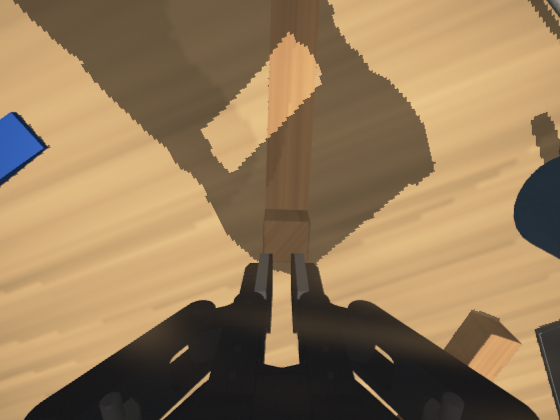

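Run:
```python
from h import *
s=sense(); m=camera_model("wrist"); K=np.array(m["K"])
def proj(P):
    q=Rm(m).T@(np.array(P)-np.array(m["position"])); return K[0,0]*q[0]/-q[2]+K[0,2], K[1,1]*(-q[1])/-q[2]+K[1,2], -q[2]
T=np.array(s["tcp_pos"]); print(T, proj(T)); 
for P in([.461,.267,.05],[.461,.267,0]): print(P,proj(P))
d=np.load("wrist1.npy"); i,d=capture("wrist"); 
for r in(245,255,260,265,275,290): print(r,[ (u,round(float(d[r,u]),3),np.round(pt(m,d,u,r),3).tolist()) for u in(262,266,296,302,308)])
```

```text
[0.46121611 0.2633144  0.04268286] (np.float64(280.8006904528106), np.float64(240.5954770385444), np.float64(0.19640473284568594))
[0.461, 0.267, 0.05] (np.float64(285.9913040693257), np.float64(243.32129313768752), np.float64(0.18898753396458046))
[0.461, 0.267, 0] (np.float64(285.054623271638), np.float64(216.0373756599968), np.float64(0.23624160361386243))
245 [(262, 0.244, [0.478, 0.24, 0.001]), (266, 0.189, [0.457, 0.255, 0.05]), (296, 0.189, [0.464, 0.273, 0.051]), (302, 0.189, [0.466, 0.276, 0.05]), (308, 0.19, [0.467, 0.28, 0.05])]
255 [(262, 0.153, [0.447, 0.258, 0.084]), (266, 0.154, [0.448, 0.26, 0.084]), (296, 0.152, [0.453, 0.275, 0.085]), (302, 0.153, [0.455, 0.278, 0.084]), (308, 0.194, [0.475, 0.277, 0.048])]
260 [(262, 0.147, [0.447, 0.259, 0.091]), (266, 0.147, [0.447, 0.261, 0.09]), (296, 0.148, [0.453, 0.275, 0.09]), (302, 0.148, [0.454, 0.278, 0.09]), (308, 0.249, [0.505, 0.271, -0.0])]
265 [(262, 0.143, [0.447, 0.259, 0.095]), (266, 0.144, [0.448, 0.261, 0.094]), (296, 0.144, [0.454, 0.274, 0.094]), (302, 0.144, [0.455, 0.277, 0.094]), (308, 0.152, [0.46, 0.279, 0.087])]
275 [(262, 0.135, [0.448, 0.259, 0.103]), (266, 0.135, [0.448, 0.261, 0.104]), (296, 0.135, [0.453, 0.274, 0.104]), (302, 0.137, [0.455, 0.276, 0.102]), (308, 0.143, [0.459, 0.278, 0.097])]
290 [(262, 0.123, [0.447, 0.26, 0.116]), (266, 0.124, [0.448, 0.262, 0.116]), (296, 0.124, [0.453, 0.274, 0.116]), (302, 0.124, [0.454, 0.276, 0.115]), (308, 0.125, [0.455, 0.278, 0.115])]
```

The depth image shows the real fingertips at z ≈ 0.08 while the reported TCP is at 0.043. The fingers therefore end about 37–40 mm short of the reported TCP, and the earlier "grasp" was the pads pressing on the block top. I open, descend lower in two checked stages, and correct y by +3 mm.

```bash
python3 -m inch '{"xyz":[[0,0,1],[0,0.3,1],[0,0.3,1],[0,0.3,1],[0,0.3,1],[0,0.3,1],[0,0.3,-1.5],[0,0.3,-3],[0,0.3,-4],[0,0.3,-4]],"angular":[[0,0,0],[0,0,0],[0,0,0],[0,0,0],[0,0,0],[0,0,0],[0,0,0],[0,0,0],[0,0,0],[0,0,0]],"jaw":[8.5,8.5,8.5,8.5,8.5,8.5,8.5,8.5,8.5,8.5]}'
python3 -m inch '{"xyz":[[0,0,-1],[0,0,-1.8],[0,0,-2.3],[0,0,-2.3]],"angular":[[0,0,0],[0,0,0],[0,0,0],[0,0,0]],"jaw":[8.5,8.5,8.5,8.5]}'
python3 - <<'E'
from h import *
m=camera_model("wrist");i,d=capture("wrist");c=cloud("wrist",d)
hs=cv2.cvtColor(i,cv2.COLOR_BGR2HSV)[d>0];T=sense()["tcp_pos"]
k=(hs[:,2]<90)&(hs[:,1]<90)&(c[:,2]>.004)&(np.hypot(c[:,0]-T[0],c[:,1]-T[1])<.06)
print(T,len(c[k]),np.percentile(c[k][:,2],[.5,2,5,10,50]))
E
```

```text
clock: 14.82
tcp_pos: [0.46, 0.2657, 0.0006]
ee_rot: [-179.9, -0.1, 158.7]
wrist_force: [-0.6, -0.3, -0.7]
finger_gap: 0.0847
gripper_force: 0.0
clock: 15.15
tcp_pos: [0.4607, 0.2661, -0.0215]
ee_rot: [-180.0, -0.0, 158.7]
wrist_force: [-1.2, -0.2, -0.1]
finger_gap: 0.0853
gripper_force: 0.0
[ 0.46083848  0.26618778 -0.02098116] 23368 [0.03425166 0.04240914 0.05415923 0.07616842 0.09644991]
```

```bash
python3 -m inch '{"xyz":[[0,0,-0.6],[0,0,-0.6],[0,0,-0.6],[0,0,-0.6],[0,0,-0.6],[0,0,-0.6],[0,0,-0.6],[0,0,-0.6],[0,0,-0.6]],"angular":[[0,0,0],[0,0,0],[0,0,0],[0,0,0],[0,0,0],[0,0,0],[0,0,0],[0,0,0],[0,0,0]],"jaw":[8.5,0,0,0,0,0,0,0,0]}' 40; python3 -c "
from h import *
print(sense()['qpos'],sense()['moment'])"
```

```text
clock: 15.95
tcp_pos: [0.4613, 0.2664, -0.0263]
ee_rot: [180.0, 0.0, 158.7]
wrist_force: [-1.1, 0.0, 5.8]
finger_gap: 0.03
gripper_force: 38.8
[ 2.35824009e+01  3.93942227e+01  1.01595432e+02  2.57888468e-04
  3.89808902e+01 -4.51405754e+01] [-0.00901033  0.11582262 -0.00608167]
```

The block is gripped: gap 30.0 mm at 39 N. I lift, turn +116.5° so the thin end points at the hinge, and carry it to the door line with the tip still outside.

```bash
python3 -m inch '{"xyz":[[0,0,3],[0,0,6],[1,0,6],[2,0,6],[3,0,6],[4,0,6],[5,0,6],[6,0,6],[7,-0.3,6],[8,-0.6,6],[9,-0.9,6],[10,-0.9,6],[10.8,-0.9,6],[10.8,-0.9,6],[10.8,-0.9,6],[10.8,-0.9,6],[10.8,-0.9,6],[10.8,-0.9,6],[10.8,-0.9,6],[10.8,-0.9,6]],"angular":[[0,0,0],[0,0,6],[0,0,13],[0,0,20],[0,0,27],[0,0,34],[0,0,41],[0,0,48],[0,0,55],[0,0,62],[0,0,69],[0,0,76],[0,0,83],[0,0,90],[0,0,97],[0,0,104],[0,0,111],[0,0,116.5],[0,0,116.5],[0,0,116.5]],"jaw":[0,0,0,0,0,0,0,0,0,0,0,0,0,0,0,0,0,0,0,0]}'
cat > w.py <<'E'
from h import *
# wedge in stand frame, from wrist (and top if visible)
P0=np.array([.6063,-.166]);e=np.array([-.0872,.9962]);n=np.array([.9962,.0872])
s=sense(); print("tcp",np.round(s["tcp_pos"],4),np.round(s["ee_rot"],1),"q6",s["qpos"][5],"gap",s["finger_gap"],"stand",np.round([(s["tcp_pos"][:2]-P0)@n,(s["tcp_pos"][:2]-P0)@e],4))
T=s["tcp_pos"];tz=T[2]+.0263
for nm in("wrist","scene"):
    i,d=capture(nm);c=cloud(nm,d);hs=cv2.cvtColor(i,cv2.COLOR_BGR2HSV)[d>0]
    X=(c[:,:2]-P0)@n;Y=(c[:,:2]-P0)@e;yb=(T[:2]-P0)@e
    for a in np.arange(0.02,.15,.03):
        h=tz+.005+.024*(.155-a-.005)/.14
        k=(hs[:,1]>50)&(abs(X)<.045)&(Y<yb-a+.005)&(Y>yb-a-.005)&(abs(c[:,2]-h)<(.008 if tz>.02 else .0045))
        if k.sum()>8: print(nm,"y",round(yb-a,3),k.sum(),"mid x",np.round(np.percentile(X[k],[3,97]).mean(),4),"w",np.round(np.ptp(np.percentile(X[k],[3,97])),4),"z-h",np.round(np.median(c[k][:,2])-h,4))
    k=(hs[:,1]>50)&(abs(X)<.02)&(c[:,2]>tz+.003)&(Y<yb-.1)&(c[:,2]<tz+.02)
    if k.sum(): print(" tip y",np.percentile(Y[k],1))
E
python3 w.py; python3 m.py
```

```text
clock: 17.62
tcp_pos: [0.5689, 0.2572, 0.0333]
ee_rot: [180.0, -0.0, -85.0]
wrist_force: [-0.3, -1.2, -1.0]
finger_gap: 0.0296
gripper_force: 40.2
tcp [0.5689 0.2572 0.0333] [180.  -0. -85.] q6 -166.1821532328394 gap 0.029579589144759846 stand [-3.000e-04  4.249e-01]
wrist y 0.405 1371 mid x -0.0014 w 0.0282 z-h 0.0007
wrist y 0.375 1470 mid x -0.0023 w 0.0282 z-h 0.0006
wrist y 0.345 1637 mid x -0.0032 w 0.0283 z-h 0.0006
wrist y 0.315 1832 mid x -0.0042 w 0.028 z-h 0.0007
 tip y 0.2995224200263604
scene y 0.405 25 mid x -0.0016 w 0.0317 z-h 0.0006
scene y 0.375 22 mid x -0.0033 w 0.0293 z-h -0.0001
scene y 0.345 24 mid x -0.0021 w 0.028 z-h 0.0003
scene y 0.315 22 mid x -0.0051 w 0.0309 z-h -0.0002
scene y 0.285 23 mid x -0.0043 w 0.0315 z-h 0.002
 tip y -0.7383159913310221
top 5.0213203 x at -.166 0.6047946 x at .07 0.5840588 z 0.21418432783956476 643
scene 4.7065167 x at -.166 0.6080998 x at .07 0.5886701 z 0.21298225432502205 382
```

```bash
python3 -m inch '{"xyz":[[0.1,0,-2],[0.1,0,-4],[0.1,0,-5],[0.1,0,-5.5],[0.1,0,-5.7],[0.1,0,-5.8],[0.1,0,-5.8],[0.1,0,-5.8]],"angular":[[0,0,1.8],[0,0,1.8],[0,0,1.8],[0,0,1.8],[0,0,1.8],[0,0,1.8],[0,0,1.8],[0,0,1.8]],"jaw":[0,0,0,0,0,0,0,0]}'; python3 w.py
```

```text
clock: 18.48
tcp_pos: [0.5706, 0.2575, -0.0239]
ee_rot: [-179.9, 0.0, -83.0]
wrist_force: [-0.2, 0.8, -1.4]
finger_gap: 0.03
gripper_force: 40.2
tcp [ 0.5706  0.2575 -0.0239] [-179.9    0.   -83. ] q6 -168.18503854888365 gap 0.03002543405847887 stand [0.0013 0.425 ]
wrist y 0.405 1302 mid x 0.0008 w 0.0281 z-h 0.0005
wrist y 0.375 1463 mid x 0.001 w 0.0282 z-h 0.0006
wrist y 0.345 1636 mid x 0.0011 w 0.0282 z-h 0.0006
wrist y 0.315 1829 mid x 0.0012 w 0.0279 z-h 0.0007
 tip y 0.29942388579097595
scene y 0.405 14 mid x 0.0013 w 0.0292 z-h 0.0013
scene y 0.375 12 mid x 0.0026 w 0.0295 z-h 0.0015
scene y 0.345 16 mid x 0.0029 w 0.0281 z-h -0.0001
scene y 0.315 12 mid x 0.0006 w 0.0263 z-h -0.0011
scene y 0.285 16 mid x 0.0024 w 0.0321 z-h 0.0
 tip y -0.7068232168796617
```

```bash
python3 -m inch '{"xyz":[[0,0,-0.1],[0,0,-0.2],[0,0,-0.25],[0,0,-0.25]],"angular":[[0,0,0],[0,0,0],[0,0,0],[0,0,0]],"jaw":[0,0,0,0]}'
```

```text
clock: 18.92
tcp_pos: [0.5703, 0.2574, -0.0263]
ee_rot: [-180.0, 0.0, -83.0]
wrist_force: [-3.2, -0.6, 13.9]
finger_gap: 0.0298
gripper_force: 41.7
```

```bash
python3 -m inch '{"xyz":[[0,0,0.05],[0,0,0.05],[0.17,-2,0.05],[0.35,-4,0.05],[0.35,-4,0.05],[0.35,-4,0.05]],"angular":[[0,0,0],[0,0,0],[0,0,0],[0,0,0],[0,0,0],[0,0,0]],"jaw":[0,0,0,0,0,0]}';python3 -c "
from h import *
print(sense()['wrist_force'],sense()['tcp_pos'])"
```

```text
clock: 19.42
tcp_pos: [0.5741, 0.2161, -0.0263]
ee_rot: [-180.0, -0.0, -83.0]
wrist_force: [0.2, -4.5, 6.6]
finger_gap: 0.0297
gripper_force: 40.7
[ 0.1995352  -4.53985066  6.57039018] [ 0.5741453   0.21612152 -0.02626793]
```

```bash
for k in 1; do python3 -m inch '{"xyz":[[0.04,-0.5,0.03],[0.09,-1,0.03],[0.09,-1,0.03]],"angular":[[0,0,0],[0,0,0],[0,0,0]],"jaw":[0,0,0]}'; done; python3 -m inch '{"xyz":[[0.04,-0.5,0],[0.09,-1,0],[0.09,-1,0]],"angular":[[0,0,0],[0,0,0],[0,0,0]],"jaw":[0,0,0]}'
```

```text
clock: 19.67
tcp_pos: [0.5747, 0.2065, -0.0263]
ee_rot: [-180.0, -0.0, -83.0]
wrist_force: [0.2, -2.0, 3.5]
finger_gap: 0.0299
gripper_force: 40.6
clock: 19.92
tcp_pos: [0.5755, 0.1965, -0.0262]
ee_rot: [-180.0, -0.0, -83.0]
wrist_force: [0.8, -4.2, 3.9]
finger_gap: 0.0298
gripper_force: 40.7
```

```bash
python3 -m inch '{"xyz":[[0.02,-0.3,0],[0.05,-0.6,0],[0.05,-0.6,0]],"angular":[[0,0,0],[0,0,0],[0,0,0]],"jaw":[0,0,0]}'
```

```text
clock: 20.17
tcp_pos: [0.576, 0.1908, -0.0263]
ee_rot: [-180.0, -0.0, -83.0]
wrist_force: [-0.1, -3.1, 4.6]
finger_gap: 0.0295
gripper_force: 40.7
```

```bash
python3 -m inch '{"xyz":[[0.01,-0.2,0],[0.03,-0.4,0],[0.03,-0.4,0]],"angular":[[0,0,0],[0,0,0],[0,0,0]],"jaw":[0,0,0]}'; python3 -m inch '{"xyz":[[0.01,-0.15,0],[0.02,-0.3,0],[0.02,-0.3,0]],"angular":[[0,0,0],[0,0,0],[0,0,0]],"jaw":[0,0,0]}'
```

```text
clock: 20.42
tcp_pos: [0.5763, 0.1871, -0.0262]
ee_rot: [-180.0, -0.0, -83.0]
wrist_force: [0.2, -0.1, 5.0]
finger_gap: 0.0298
gripper_force: 40.7
clock: 20.67
tcp_pos: [0.5764, 0.1841, -0.0263]
ee_rot: [-180.0, 0.0, -83.0]
wrist_force: [0.7, 1.9, 4.6]
finger_gap: 0.0301
gripper_force: 40.8
```

```bash
python3 -m inch '{"xyz":[[0.01,-0.1,0],[0.02,-0.2,0],[0.02,-0.2,0]],"angular":[[0,0,0],[0,0,0],[0,0,0]],"jaw":[0,0,0]}'
```

```text
clock: 20.92
tcp_pos: [0.5767, 0.1822, -0.0263]
ee_rot: [-180.0, 0.0, -83.0]
wrist_force: [0.6, 2.9, 5.0]
finger_gap: 0.0298
gripper_force: 40.8
```

```bash
python3 -m inch '{"xyz":[[0.01,-0.1,0],[0.02,-0.2,0],[0.02,-0.2,0]],"angular":[[0,0,0],[0,0,0],[0,0,0]],"jaw":[0,0,0]}'
```

```text
clock: 21.17
tcp_pos: [0.5769, 0.1802, -0.0263]
ee_rot: [-180.0, 0.0, -83.0]
wrist_force: [-0.4, 1.9, 4.9]
finger_gap: 0.0304
gripper_force: 40.8
```

```bash
python3 -m inch '{"xyz":[[0.01,-0.1,0],[0.02,-0.2,0],[0.02,-0.2,0]],"angular":[[0,0,0],[0,0,0],[0,0,0]],"jaw":[0,0,0]}'
```

```text
clock: 21.42
tcp_pos: [0.577, 0.1782, -0.0263]
ee_rot: [-180.0, 0.0, -83.0]
wrist_force: [1.3, 1.4, 5.3]
finger_gap: 0.0299
gripper_force: 40.8
```

```bash
python3 -m inch '{"xyz":[[0.01,-0.1,0],[0.02,-0.2,0],[0.02,-0.2,0]],"angular":[[0,0,0],[0,0,0],[0,0,0]],"jaw":[0,0,0]}'
```

```text
clock: 21.67
tcp_pos: [0.5772, 0.1763, -0.0263]
ee_rot: [-180.0, 0.0, -83.0]
wrist_force: [-0.7, 3.8, 5.2]
finger_gap: 0.0299
gripper_force: 40.9
```

```bash
python3 -m inch '{"xyz":[[0.01,-0.1,0],[0.02,-0.2,0],[0.02,-0.2,0]],"angular":[[0,0,0],[0,0,0],[0,0,0]],"jaw":[0,0,0]}'
```

```text
clock: 21.92
tcp_pos: [0.5774, 0.1745, -0.0263]
ee_rot: [-180.0, 0.0, -83.0]
wrist_force: [-0.6, 6.4, 5.6]
finger_gap: 0.0298
gripper_force: 40.9
```

```bash
python3 -m inch '{"xyz":[[0.01,-0.1,0],[0.01,-0.1,0]],"angular":[[0,0,0],[0,0,0]],"jaw":[0,0]}'
```

```text
clock: 22.08
tcp_pos: [0.5775, 0.1736, -0.0263]
ee_rot: [-180.0, 0.0, -83.0]
wrist_force: [-1.3, 7.4, 5.2]
finger_gap: 0.0299
gripper_force: 40.9
```

Contact is felt from about y = 0.176, which means a gap of about 14 mm. I release, back off behind the block, close the fingers and tap from behind.

```bash
python3 -m inch '{"xyz":[[0,0,0],[0,0,0],[0,0,0],[0,0,0],[0,0,0],[0,0,0],[0,0,1],[-0.1,1,1],[-0.2,2.5,1],[-0.4,4.5,1],[-0.4,4.5,1],[-0.4,4.5,1],[-0.4,4.5,1],[-0.4,4.5,1],[-0.4,4.5,1],[-0.4,4.5,1],[-0.4,4.5,1]],"angular":[[0,0,0],[0,0,0],[0,0,0],[0,0,0],[0,0,0],[0,0,0],[0,0,0],[0,0,0],[0,0,0],[0,0,0],[0,0,0],[0,0,0],[0,0,0],[0,0,0],[0,0,0],[0,0,0],[0,0,0]],"jaw":[2.5,4,6,8.5,8.5,8.5,8.5,8.5,8.5,8.5,8.5,0,0,0,0,0,0]}'
cat > b.py <<'E'
from h import *
P0=np.array([.6063,-.166]);e=np.array([-.0872,.9962]);n=np.array([.9962,.0872])
s=sense();T=s["tcp_pos"];print("tcp stand",np.round([(T[:2]-P0)@n,(T[:2]-P0)@e],4),s["wrist_force"])
for nm in("wrist","top","scene"):
    i,d=capture(nm);c=cloud(nm,d);hs=cv2.cvtColor(i,cv2.COLOR_BGR2HSV)[d>0]
    q=box(c[hs[:,1]>70],.53,.63,.12,.24,.044,.056)
    if len(q)>8:
        r=rect(q);print(nm,"block stand",np.round([(r[:2]-P0)@n,(r[:2]-P0)@e],4),r)
    q=box(c[hs[:,1]>70],.53,.63,.08,.17,.018,.03); 
    if len(q)>8: print(" blade mid x",np.percentile((q[:,:2]-P0)@n,[3,97]).mean())
E
python3 b.py; python3 m.py
```

```text
clock: 23.5
tcp_pos: [0.5735, 0.2179, -0.0163]
ee_rot: [180.0, -0.0, -83.0]
wrist_force: [-0.1, -0.1, 0.8]
finger_gap: 0.012
gripper_force: 0.0
tcp stand [0.0008 0.3853] [-0.11738354 -0.10008829  0.7709416 ]
wrist block stand [0.0006 0.3614] [ 5.75400e-01  1.94100e-01  5.00000e-02  7.09000e-02  3.89000e-02
 -8.50268e+01  5.20400e+03]
 blade mid x 0.0007220521754123504
 blade mid x 0.0023627716010995664
scene block stand [-0.0005  0.34  ] [5.7620e-01 1.7270e-01 4.8700e-02 3.4400e-02 3.1500e-02 9.1182e+00
 5.3000e+01]
 blade mid x 0.001810481291810201
top 4.9569044 x at -.166 0.604656 x at .07 0.5841875 z 0.21406290046359167 643
scene 5.0052896 x at -.166 0.6078288 x at .07 0.5871595 z 0.21307137318724712 389
```

```bash
python3 -m inch '{"xyz":[[0,0,0],[0.03,-0.4,0],[0.07,-0.8,0],[0.1,-1.2,0],[0.12,-1.4,0],[0.13,-1.5,0],[0.13,-1.5,0]],"angular":[[0,0,0],[0,0,0],[0,0,0],[0,0,0],[0,0,0],[0,0,0],[0,0,0]],"jaw":[0,0,0,0,0,0,0]}'
```

```text
clock: 24.33
tcp_pos: [0.5748, 0.2029, -0.0163]
ee_rot: [180.0, -0.0, -83.0]
wrist_force: [0.3, 0.1, -0.6]
finger_gap: -0.0
gripper_force: 0.0
```

```bash
python3 -m inch '{"xyz":[[0.01,-0.1,0],[0.02,-0.2,0],[0.02,-0.2,0]],"angular":[[0,0,0],[0,0,0],[0,0,0]],"jaw":[0,0,0]}'
```

```text
clock: 24.58
tcp_pos: [0.575, 0.2012, -0.0163]
ee_rot: [180.0, 0.0, -83.0]
wrist_force: [-0.6, 0.6, 0.3]
finger_gap: 0.0
gripper_force: 0.0
```

```bash
python3 -m inch '{"xyz":[[0.01,-0.1,0],[0.01,-0.1,0]],"angular":[[0,0,0],[0,0,0]],"jaw":[0,0]}'
```

```text
clock: 24.75
tcp_pos: [0.5751, 0.2002, -0.0163]
ee_rot: [-180.0, -0.0, -83.0]
wrist_force: [0.5, 0.2, -0.2]
finger_gap: -0.0005
gripper_force: 0.0
```

```bash
python3 -m inch '{"xyz":[[0.01,-0.1,0],[0.01,-0.1,0]],"angular":[[0,0,0],[0,0,0]],"jaw":[0,0]}'
```

```text
clock: 24.92
tcp_pos: [0.5752, 0.1994, -0.0163]
ee_rot: [-180.0, 0.0, -83.0]
wrist_force: [-0.3, 1.0, -0.6]
finger_gap: 0.0001
gripper_force: 0.8
```

```bash
python3 -m inch '{"xyz":[[0.01,-0.1,0],[0.01,-0.1,0]],"angular":[[0,0,0],[0,0,0]],"jaw":[0,0]}'
```

```text
clock: 25.08
tcp_pos: [0.5753, 0.1986, -0.0163]
ee_rot: [-180.0, 0.0, -83.0]
wrist_force: [-1.0, 5.1, -0.4]
finger_gap: -0.0002
gripper_force: 2.3
```

```bash
python3 -m inch '{"xyz":[[0.01,-0.1,0],[0.01,-0.1,0]],"angular":[[0,0,0],[0,0,0]],"jaw":[0,0]}'
```

```text
clock: 25.25
tcp_pos: [0.5754, 0.1978, -0.0163]
ee_rot: [-180.0, 0.0, -83.0]
wrist_force: [-0.7, 6.7, -0.3]
finger_gap: 0.0001
gripper_force: 3.0
```

Contact has been made. I continue in small taps towards about 14–15 N.

```bash
python3 -m inch '{"xyz":[[0.01,-0.1,0],[0.01,-0.1,0]],"angular":[[0,0,0],[0,0,0]],"jaw":[0,0]}'
```

```text
clock: 25.42
tcp_pos: [0.5755, 0.1968, -0.0163]
ee_rot: [-180.0, 0.0, -83.0]
wrist_force: [-0.3, 7.5, -1.0]
finger_gap: -0.0001
gripper_force: 3.5
```

```bash
python3 -m inch '{"xyz":[[0.01,-0.1,0],[0.01,-0.1,0]],"angular":[[0,0,0],[0,0,0]],"jaw":[0,0]}'
```

```text
clock: 25.58
tcp_pos: [0.5756, 0.196, -0.0163]
ee_rot: [-180.0, 0.1, -83.0]
wrist_force: [-0.4, 6.5, -0.4]
finger_gap: -0.0004
gripper_force: 4.0
```

```bash
python3 -m inch '{"xyz":[[0.01,-0.1,0],[0.01,-0.1,0]],"angular":[[0,0,0],[0,0,0]],"jaw":[0,0]}'
```

```text
clock: 25.75
tcp_pos: [0.5757, 0.1951, -0.0163]
ee_rot: [-180.0, 0.1, -83.0]
wrist_force: [-0.8, 9.9, -1.0]
finger_gap: -0.0002
gripper_force: 4.6
```

```bash
python3 -m inch '{"xyz":[[0.01,-0.1,0],[0.01,-0.1,0]],"angular":[[0,0,0],[0,0,0]],"jaw":[0,0]}'
```

```text
clock: 25.92
tcp_pos: [0.5757, 0.1942, -0.0163]
ee_rot: [-180.0, 0.1, -83.0]
wrist_force: [-0.6, 10.6, -0.6]
finger_gap: -0.0005
gripper_force: 5.1
```

```bash
python3 -m inch '{"xyz":[[0.01,-0.1,0],[0.01,-0.1,0]],"angular":[[0,0,0],[0,0,0]],"jaw":[0,0]}'
```

```text
clock: 26.08
tcp_pos: [0.5759, 0.1933, -0.0163]
ee_rot: [-180.0, 0.1, -83.0]
wrist_force: [-1.2, 11.1, -0.8]
finger_gap: -0.0004
gripper_force: 5.6
```

```bash
python3 -m inch '{"xyz":[[0.01,-0.1,0],[0.01,-0.1,0],[0.01,-0.1,0]],"angular":[[0,0,0],[0,0,0],[0,0,0]],"jaw":[0,0,0]}'
```

```text
clock: 26.33
tcp_pos: [0.576, 0.1924, -0.0163]
ee_rot: [-180.0, 0.1, -83.0]
wrist_force: [-1.0, 11.6, -0.5]
finger_gap: 0.0001
gripper_force: 6.0
```

```bash
python3 -m inch '{"xyz":[[0.01,-0.1,0],[0.01,-0.1,0],[0.01,-0.1,0]],"angular":[[0,0,0],[0,0,0],[0,0,0]],"jaw":[0,0,0]}'
```

```text
clock: 26.58
tcp_pos: [0.5761, 0.1914, -0.0163]
ee_rot: [-180.0, 0.1, -83.0]
wrist_force: [-0.6, 11.6, -0.9]
finger_gap: -0.0003
gripper_force: 6.3
```

```bash
python3 -m inch '{"xyz":[[0.01,-0.1,0],[0.01,-0.1,0],[0.01,-0.1,0]],"angular":[[0,0,0],[0,0,0],[0,0,0]],"jaw":[0,0,0]}'
```

```text
clock: 26.83
tcp_pos: [0.5761, 0.1906, -0.0163]
ee_rot: [-180.0, 0.1, -83.0]
wrist_force: [-1.3, 13.6, -1.2]
finger_gap: -0.0
gripper_force: 7.0
```

```bash
python3 -m inch '{"xyz":[[0.01,-0.1,0],[0.01,-0.1,0],[0.01,-0.1,0]],"angular":[[0,0,0],[0,0,0],[0,0,0]],"jaw":[0,0,0]}'
```

```text
clock: 27.08
tcp_pos: [0.5763, 0.1897, -0.0163]
ee_rot: [-180.0, 0.1, -83.0]
wrist_force: [-2.0, 15.9, -0.6]
finger_gap: -0.0
gripper_force: 7.6
```

The push is about 15 N, so the wedge is jammed. I back off gently, lift clear and check.

```bash
python3 -m inch '{"xyz":[[-0.01,0.1,0],[-0.02,0.2,0],[-0.03,0.3,0],[-0.06,0.6,0],[-0.1,1.5,0],[-0.3,3.5,0],[-0.5,6,0],[-0.5,7,3],[-0.5,7,7],[-0.5,7,11],[-0.5,7,15],[-0.5,7,15],[-0.5,7,15]],"angular":[[0,0,0],[0,0,0],[0,0,0],[0,0,0],[0,0,0],[0,0,0],[0,0,0],[0,0,0],[0,0,0],[0,0,0],[0,0,0],[0,0,0],[0,0,0]],"jaw":[0,0,0,0,0,0,0,0,0,0,0,0,0]}'; python3 b.py; python3 m.py
python3 - <<'E'
from h import *
t,_=capture("top");s,_=capture("scene")
cv2.imwrite("pics/fin.png",np.hstack([cv2.resize(t[150:300,150:350],(400,300),interpolation=2),cv2.resize(s[140:290,190:390],(400,300),interpolation=2)]))
E
```

```text
clock: 28.17
tcp_pos: [0.5725, 0.2594, 0.1363]
ee_rot: [-179.7, 0.1, -83.0]
wrist_force: [-0.6, -0.2, -1.1]
finger_gap: -0.0002
gripper_force: 0.0
tcp stand [0.0035 0.4267] [-0.61329453 -0.24323166 -1.1280347 ]
wrist block stand [-0.0008  0.3308] [5.7670e-01 1.6350e-01 4.8100e-02 3.0000e-02 2.9900e-02 5.5328e+00
 1.3360e+03]
 blade mid x -0.0004997670791719536
top block stand [0.0035 0.3323] [ 5.808e-01  1.653e-01  5.100e-02  2.960e-02  2.900e-02 -5.840e-02
  8.800e+01]
 blade mid x 0.0026862778612372074
scene block stand [-0.0004  0.3274] [5.774e-01 1.601e-01 4.990e-02 3.420e-02 3.160e-02 1.836e-01 5.300e+01]
 blade mid x 0.000455940449508376
top 4.9688845 x at -.166 0.604633 x at .07 0.5841148 z 0.21439253088745613 644
scene 5.305545 x at -.166 0.6081182 x at .07 0.5862021 z 0.21309145717598832 390
```

View pics/fin.png

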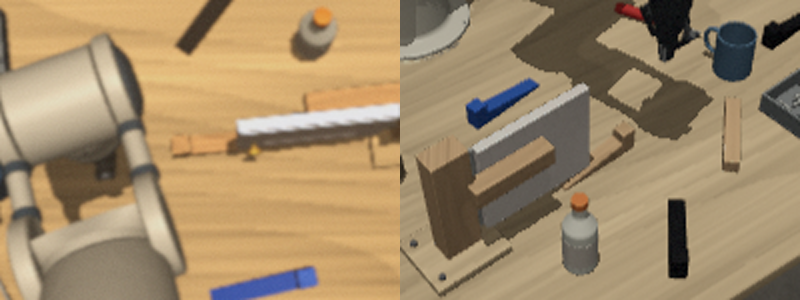

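The picture shows the door shut and the wedge in line under its free end, with the block at (195,145) in the left half. The block lies flat with its top at 50 mm, the arm is clear and the bystanders are in place. I hand in.

```bash
python3 -c "
from bench import *
print(close_job())"
```

```text
the job is handed in; nothing more can be done
None
```

I handed the job in at about 28 s with the door shut and the wedge in line under its free end, jammed with a push of about 15 N on the block and lying flat; the arm was clear and the bystanders looked in place, but the hand-in gave no verdict.

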